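Swing down the specimen cabinet's hatch with the hooked rod

ROBOT

A 7-joint arm with a two-finger parallel gripper is mounted at the origin on the work surface. World frame = base frame: x ahead of the robot, y to its left, z up, the work surface at z = 0. Lengths are in mm, angles in rad, forces in N, time in s.
With the tool pointing down it reaches from about 400 to 900 mm from the base axis. Payload 5.6 kg.
Tool frame: the origin (TCP) lies midway between the tips of the shut fingers; the grasp point (between the pads) lies 19 mm behind it; z points along the fingers, y is the line along which they close (so a half turn about z gives the same grasp; the last joint's range is limited). The gripper opens to 92 mm and grips with 3 to 60 N. Pads are 20 mm wide; open, the fingers measure 128 mm over their backs; the gripper's body (75 mm by 189 mm) begins 69 mm behind the grasp point.
Start: joints at [-1.355, 0.468, -0.012, 1.603, 0.006, 1.071, -0.056], TCP at [166.39, 628.35, 214.592] pointing down, gripper open.
Joint ranges: [-2.53, 2.53], [-0.31, 2.02], [-1.57, 1.55], [0.28, 2.44], [-1.29, 4.43], [0.15, 1.84], [-2.92, 2.92]. Speed limits (rad/s): [2.57, 2.57, 3.14, 3.14, 3.14, 3.14, 3.14].

INTERFACE

Orientations are given as a rotation vector (axis times angle).
In Python, from cell import robot, grip, kin, viewer gives the robot as it stands. Calls block until the motion is done:
- robot.movep(position, orientation): joint-space move of the TCP to a pose.
- robot.servo_line(position, feed=150, rotation=None): straight line of the TCP; rotation=None keeps the orientation; feed is the mean speed in mm/s.
- robot.goto_joints(angles): joint-space move.
- grip(opening, newtons=None): opening from 0.0 (shut) to 1.0 (fully open); newtons is the grip in N (None keeps the last); returns when the fingers have stopped.
- robot.hold(seconds).
- kin.ik(position, orientation): joint angles nearest the present ones, or None.
- robot.observe(): the state.
- viewer.read_camera(name): name is "side" or "top"; returns the picture (384x512x3 uint8, red, green, blue); there is no depth.
- viewer.camera_info(name): a dict with "camera_matrix" (3x3 intrinsics, pixels), "R" (3x3) and "t" (3): a world point X has camera coordinates R X + t. Camera axes: x right, y down, z forward; pixel columns grow to the right and rows downward; lengths in mm; the calibration is good to about 2 mm. A picture is of the moment at which its call begins. camera_info takes no time and is no camera call.
A pose or a line that the arm cannot do raises robot.IKError and nothing moves.
- robot.job_done(): hands the job in; it is judged then, once.
Trained networks look in the newest picture that a camera, given by its name, has taken for a name from the list of things; names that differ only in an ending like _2 or _b are one class to them, and where a whole thing is asked for, a point or a joint stands for the part that bears it (a point fixed in the world has none). Each returns a list of dicts, best first, with "confidence" (0 to 1); they miss things now and then, are a little off and sometimes report something else, mostly with a low value. They report only what shows in the picture. A call takes as long as a camera call. They do not tell look-alikes from the thing itself.
- viewer.silhouettes(name, camera): "mask" (384x512 bool, what is visible of it).
- viewer.pinpoint(name, camera): "at" ([x, y, z] in mm, in the coordinates of the camera as it stood for that picture, good to about 4 mm: a listed point, or the origin of a listed thing).
The state is a dict: "t": time; "joints": joint angles; "joint_velocities": joint speeds; "joint_torque": joint torques, N m; "tcp_pos": TCP position; "tcp_rot": TCP orientation; "contact_force": force on the tool from outside, world axes, zero at the start; "wrist_torque": the same for the moment, N m; "grip_width": opening from 0.0 (shut) to 1.0 (fully open); "grip_force": force on a finger pad.
Only numpy, scipy, OpenCV 4.12 (cv2) and the standard library are available. Lean on these libraries where they do the work, as an engineer would, in place of code of your own. Each camera call takes 0.05 s, during which the arm holds its last target. There are 200 camera calls.

TASK

Take the hooked rod from its cradle, put its hook down through the pull-eye on the specimen cabinet's shut (or barely ajar) front hatch (feel for the eye along its rail), and swing the hatch down with the rod all the way to its stop, gently and under control, never letting it drop or straining the eye. Then unhook, lay the rod back in its cradle the way it was, hook end the same way, and let go. Touch the hatch only with the rod, and leave everything else where it is.

Things in the scene. Friction and masses are not known exactly. Their poses are not given: they have to be found in the camera images.
- cabinet: White specimen cabinet standing fixed on the bench, 160 deep x 260 wide x 298 tall, clear upper compartment. Origin: middle of the lower edge of its front, at bench level; its x axis points into the cabinet (away from whoever faces its front), y along the front to the left, z up. Position and yaw vary.
- hinge (a point): Middle of the hatch's hinge line, 165 above the cabinet's origin, on the front. The hinge line runs along the cabinet's y; the point's axes are the cabinet's.
- hatch (a joint): Angle of the bottom-hinged white hatch: 0 closed (upright), grows as its top comes out and down to the front, 1.22 rad fully down on its stop. Panel 236 wide x 125 high x 6 thick, 0.3 kg, damped. To about 0.3 rad it stays where left (about 1 N at the eye moves it); beyond, its weight takes over and unless held back it drops faster than is allowed.
- rail_mid (a point): Point on the hatch, moving and turning with it (axes as the cabinet's when closed), where the centre of the pull-eye's hole is IF the eye is at the middle of its rail: 31 in front of the panel's face, 124 above the hinge line. THE EYE ITSELF IS NOT MEASURED: find it by touch or sight. Clip and eye bend above 12 N between rod and hatch.
- rail_left (a point): Centre of the eye's hole if the eye is at its left stop: 55 from rail_mid along the hatch's +y. The eye sits anywhere between the left and right stops, on a clip that slides stiffly (about 5 N) on the aluminium rail. The space before the panel beside the eye is free: a finger drawn along there meets the ring's side.
- rail_right (a point): Centre of the eye's hole if the eye is at its right stop: 55 from rail_mid along the hatch's -y. The eye is a steel ring, hole 22 dia, wire 5 dia (32 across). Hatch closed, it lies nearly flat, sloping up by 25 degrees to the front: front edge 8 above its centre, back edge 8 below, sides level with it. A down-pointing finger drops in from above.
- rod: Hooked rod, 0.12 kg. Origin: centre of its black flat-sided handle, x axis along the rod to the hook, z up. Handle 16 wide (y) x 20 high (z), from x = -80 to +70; thin steel shank 8 dia on to x = 120, where it turns straight down as a flat-ended 10 dia finger, its end 40 below the rod's axis. Balanced within 20 of the origin: grip the handle across y at the origin.
- hook_tip (a point): End of the hook finger, at (120, 0, -40) in the rod's frame, which points down when the rod lies in its cradle.
- cradle: Grey fixed rod cradle, base 150 x 90 x 8, with two notched posts 105 apart (at x = -55 and +50). Origin under its middle, x along the rod. Position and yaw vary. Notches 22 wide, flared at the top to about 35, their floors 50 and their tops 76 above the bench, so handle fits with 3 each side.
- seat (a point): Where the rod's origin is when it lies in the cradle: 60 above the cradle's origin, same axes. The rod may lie up to 8 lengthwise from it at the start.
- dropper: Bystander: small amber glass dropper bottle with a white cap, 36 dia x 85 tall; origin under its middle (mm). Leave alone.
- dish: Bystander: glass dish, 90 dia x 16 tall; origin under its middle (mm). Leave alone.
- jar: Bystander: glass specimen jar with a black lid, 60 dia x 75 tall; origin under its middle (mm). Leave alone.
- slidebox: Bystander: flat grey slide box, 100 x 80 x 32; origin under its middle (mm). Leave alone.
- loupe: Bystander: short black loupe, 40 dia x 36 tall; origin under its middle (mm). Leave alone.
- marker: Bystander: white marker pen, 12 dia x 120 long, lying; origin under its middle (mm). Leave alone.
Not all that is in view belongs to the job. Of the things that look like the rod, the larger one is meant.

How it is judged:
By the outcome, as a careful person would: the job done as asked, in the order asked, and still so for the second after the job is handed in, with the robot touching nothing.
It also fails if it takes over 67 s, if anything falls off the work surface, if the arm or the gripper's body presses on something with over 40 N, if the wrist force passes 120 N, or if a joint passes its speed limit or range.

## Working session

There is one attempt and no reset: what is moved stays moved. The work goes in short steps, each a Python script; the robot and the scene stay as the last script left them, time stands still between calls to the robot, and variables do not carry over. Pictures are saved under pics/ and viewed, at most 10 in all, crops included, and the job is handed in when it is done.

```bash
ls; mkdir -p pics; cat > h.py <<'E'
import numpy as np, cv2
from cell import robot, grip, kin, viewer
def save(cam,fn,crop=None,s=1):
    im=viewer.read_camera(cam)
    if crop: im=im[crop[1]:crop[3],crop[0]:crop[2]]
    im=cv2.resize(im,None,fx=s,fy=s,interpolation=cv2.INTER_CUBIC)
    cv2.imwrite('pics/'+fn,im[:,:,::-1])
def w(at,cam):
    c=viewer.camera_info(cam); return np.array(c['R']).T@(np.array(at)-np.array(c['t']))
def px(X,cam):
    c=viewer.camera_info(cam); p=np.array(c['camera_matrix'])@(np.array(c['R'])@np.array(X)+np.array(c['t'])); return p[:2]/p[2]
E
python3 - <<'E'
from h import *
a=viewer.read_camera('side'); b=viewer.read_camera('top')
cv2.imwrite('pics/a.png',np.vstack([a,b])[:,:,::-1][:, :] if 0 else cv2.resize(np.hstack([a,b]),(800,300))[:,:,::-1])
cv2.imwrite('pics/s0.png',cv2.resize(a,(800,600))[:,:,::-1]); cv2.imwrite('pics/t0.png',cv2.resize(b,(800,600))[:,:,::-1])
for cam in('side','top'):
    c=viewer.camera_info(cam);print(cam,c['camera_matrix'][0],-np.array(c['R']).T@c['t'],np.array(c['R'])[2])
    for n in ['rod','hook_tip','seat','cradle','cabinet','hinge','rail_mid','rail_left','rail_right','dropper','dish','jar','slidebox','loupe','marker']:
        try:
            for d in viewer.pinpoint(n,cam)[:3]: X=w(d['at'],cam);print(n,round(d['confidence'],2),X.round(0),px(X,cam).round())
        except Exception as e: print(n,e)
print(robot.observe())
E
```

```text
pics
side [365.67521546   0.         248.51783632] [ 351.53110316 -802.98556948  916.08162264] [ 0.13913343  0.69036206 -0.70995923]
rod 0.83 [ 266. -240.    6.] [178. 286.]
rod 0.69 [ 466. -310.   59.] [254. 286.]
hook_tip 0.86 [ 590. -315.   17.] [298. 287.]
hook_tip 0.74 [ 349. -198.    6.] [206. 269.]
seat 0.65 [ 476. -308.   58.] [258. 285.]
cradle 0.64 [ 474. -311.   -5.] [256. 297.]
cabinet 0.86 [698.  86.  -2.] [294. 187.]
cabinet 0.27 [592. 334.   1.] [251. 148.]
hinge 0.87 [699.  82. 160.] [299. 153.]
hinge 0.41 [439.  72.  -3.] [223. 200.]
rail_mid 0.83 [660.  82. 289.] [291. 121.]
rail_mid 0.75 [ 466. -310.   56.] [254. 286.]
rail_mid 0.34 [658.  29. 286.] [295. 132.]
rail_left 0.86 [659. 136. 287.] [286. 111.]
rail_left 0.62 [ 541. -121.    4.] [265. 238.]
rail_left 0.2 [442.  73.  -4.] [224. 200.]
dropper 0.63 [ 542. -121.    1.] [265. 239.]
dropper 0.35 [ 475. -310.   -3.] [257. 297.]
dish 0.92 [444.  73.   0.] [225. 199.]
jar 0.7 [592. 331.   1.] [252. 148.]
slidebox 0.93 [454. 273.   4.] [219. 161.]
loupe 0.61 [ 560. -421.    0.] [298. 329.]
loupe 0.49 [ 477. -310.  
[... 1166 characters left out ...]
6749315, -0.01159527,  1.60270309,  0.00601118,
        1.07141273, -0.0562781 ]), 'joint_velocities': array([-2.86336522e-03,  2.90890869e-04,  1.86691073e-04, -2.68955209e-05,
       -1.32801900e-04,  5.27512963e-04,  2.22233224e-04]), 'joint_torque': array([-1.60994000e-04, -5.20408058e+01, -1.24270900e-02, -2.44052678e+01,
       -5.67601912e-02,  1.13991369e-02,  1.49832914e-05]), 'tcp_pos': array([166.39375897, 628.34358128, 214.59553141]), 'tcp_rot': array([4.05448245e-01, 3.11526614e+00, 2.25253614e-05]), 'contact_force': array([-0.94868144,  0.25714836, -0.48511652]), 'wrist_torque': array([ 0.034118  ,  0.04707395, -0.0625391 ]), 'grip_force': 0.0, 'grip_width': 1.0021206926947657}
```

View pics/s0.png

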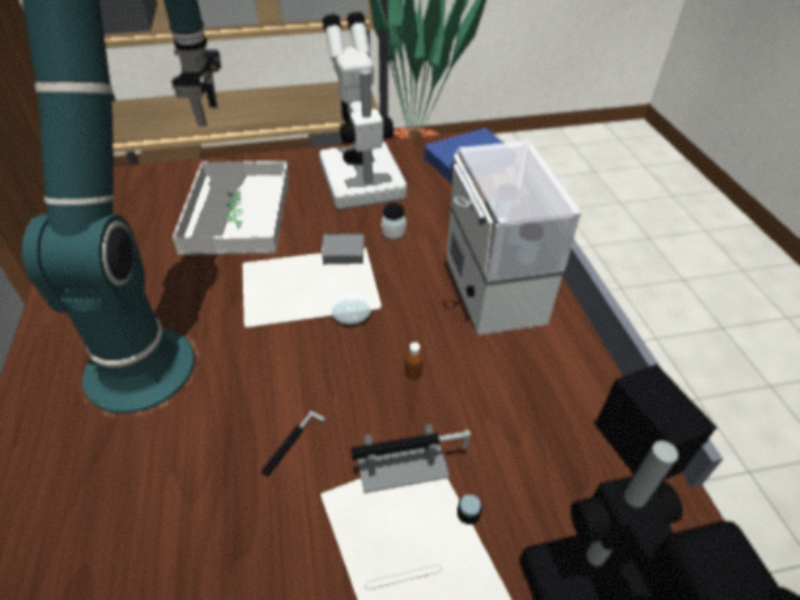

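```bash
python3 - <<'E'
import cv2,numpy as np
a=cv2.imread('pics/s0.png');b=cv2.imread('pics/t0.png')
# orig px *1.5625
ca=cv2.resize(a[130:330,360:600],(480,400),interpolation=cv2.INTER_CUBIC)
cb=cv2.resize(b[140:260,210:420],(315*2,360),interpolation=cv2.INTER_CUBIC)
cv2.imwrite('pics/c1.png',cb)
E
```

```text
(no output)
```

View pics/t0.png

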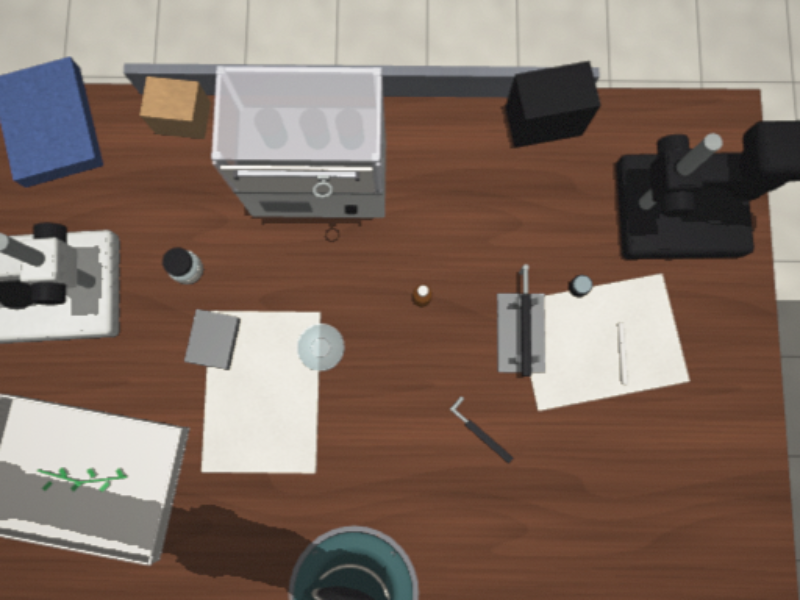

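The side view shows the rod in its cradle at about (410,445), the cabinet with its ring at (462,202) and the small decoy hook at (290,445). In the top view the ring is at (322,188) and the rod runs from (525,375) to (525,267), hook end up. Next I'll fit the lines and triangulate.

```bash
cat >> h.py <<'E'
def onplane(uv,cam,z):
    c=viewer.camera_info(cam);R=np.array(c['R']);C=-R.T@np.array(c['t'])
    uv=np.atleast_2d(uv).astype(float)
    d=np.c_[uv,np.ones(len(uv))]@np.linalg.inv(np.array(c['camera_matrix'])).T@R
    return C+d*((z-C[2])/d[:,2])[:,None]
def tri(uv1,uv2):
    P=[]
    for cam in('side','top'):
        c=viewer.camera_info(cam);P.append(np.array(c['camera_matrix'])@np.c_[np.array(c['R']),np.array(c['t'])])
    X=cv2.triangulatePoints(P[0],P[1],np.array(uv1,float).reshape(2,1),np.array(uv2,float).reshape(2,1))[:,0];return X[:3]/X[3]
E
python3 - <<'E'
from h import *
a=viewer.read_camera('side');b=viewer.read_camera('top')
for cam in('side','top'):
    for d in viewer.silhouettes('rod',cam)[:3]:
        v,u=np.nonzero(d['mask']);P=onplane(np.c_[u,v],cam,60)[:,:2].astype(np.float32)
        l=cv2.fitLine(P,cv2.DIST_HUBER,0,.01,.01).ravel();s=(P-l[2:])@l[:2]
        print(cam,round(d['confidence'],2),len(u),l.round(3),'ends',(l[2:]+s.min()*l[:2]).round(),(l[2:]+s.max()*l[:2]).round())
A=cv2.resize(a[100:170,270:350],(400,350),interpolation=cv2.INTER_CUBIC)
B=cv2.resize(b[95:165,160:240],(400,350),interpolation=cv2.INTER_CUBIC)
C=cv2.resize(b[160:250,300:380],(400,450),interpolation=cv2.INTER_CUBIC)[:240]
D=cv2.resize(a[260:308,220:300],(400,240),interpolation=cv2.INTER_CUBIC)
cv2.imwrite('pics/c2.png',np.vstack([np.hstack([A,B]),np.hstack([D,C])])[:,:,::-1])
print(tri((295.7,129),(206,120.5)))
E
```

```text
side 0.73 234 [   0.67     0.742  279.927 -274.236] ends [ 242. -316.] [ 335. -213.]
side 0.64 508 [ 1.00000e+00 -1.80000e-02  4.85358e+02 -3.08506e+02] ends [ 391. -307.] [ 591. -310.]
top 0.72 361 [ 1.00000e+00 -1.30000e-02  4.72306e+02 -3.06666e+02] ends [ 389. -306.] [ 590. -308.]
top 0.42 1192 [ 9.99000e-01 -3.80000e-02  4.66405e+02 -2.87874e+02] ends [ 396. -285.] [ 540. -291.]
[661.95409613  43.17007432 284.84474377]
```

View pics/c2.png

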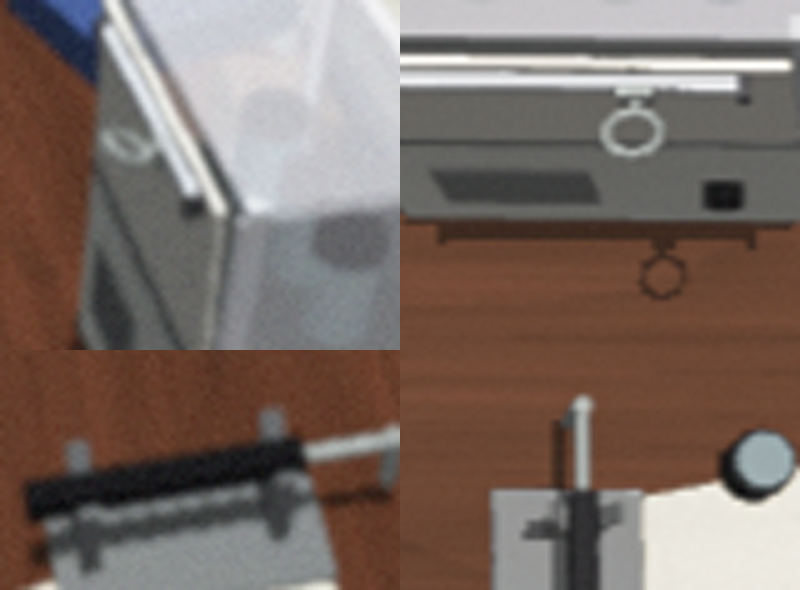

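The lower-right crop shows the rod's tip at the top. The ring centre is at (296,129) in the side view and (206,121) in the top view, so the eye is about 41 right of mid rail. Next I'll work out the cabinet yaw, check reach and make the grasp.

```bash
cat >> h.py <<'E'
from scipy.spatial.transform import Rotation as Ro
F=np.diag([-1.,1,-1])
def Rrod(yaw,phi=0): return Ro.from_euler('z',yaw).as_matrix()@Ro.from_euler('y',-phi).as_matrix()
def tool(p,yaw,phi=0,flip=1,gx=0):
    """rod origin pose -> tcp pose; grasp at rod origin"""
    R=Rrod(yaw,phi); T=R@(F if flip>0 else np.diag([1.,-1,-1]))
    return np.array(p)+T[:,2]*19, Ro.from_matrix(T).as_rotvec()
ROD=np.array([467,-307.5,60.]); RY=-.015
E
python3 - <<'E'
from h import *
L=onplane([(160,109.8),(227.5,111.2)],'top',289);print('rail yaw',np.degrees(np.arctan2(-(L[0]-L[1])[0],(L[0]-L[1])[1])))
print('eye from rail plane',onplane([(206.1,120.9)],'top',289), tri((295.6,128.8),(206.1,120.9)))
eye=np.array([661,43,288.]);hx=697.
for fl in(1,-1):
    print('fl',fl,kin.ik(*tool(ROD,RY,0,fl)),)
    for th,ph in[(0,0),(.6,.39),(1.22,.6),(1.22,.785)]:
        r0=eye-[hx,eye[1],165]; c,s=np.cos(th),np.sin(th)
        e=np.array([hx+c*r0[0]-s*r0[2],43,165+c*r0[2]+s*r0[0]])
        p=e-Rrod(.02,ph)@[120,0,-20]
        q=kin.ik(*tool(p,.02,ph,fl));print(th,ph,e.round(),p.round(),None if q is None else q.round(2))
E
```

```text
rail yaw -0.7082919653276322
eye from rail plane [[658.8073511   42.46586887 289.        ]] [660.9348401   42.74035696 285.84533682]
fl 1 [ 0.03101165  0.63495717  0.64278835  1.9746913  -0.57079703  0.71822902
  2.5797201 ]
0 0 [661.  43. 288.] [541.  41. 308.] [-0.58  0.22  0.52  1.81 -0.12  1.14  1.57]
0.6 0.39 [598.  43. 246.] [479.  41. 219.] [-0.77 -0.    0.58  2.32  0.15  0.45  1.28]
1.22 0.6 [569.  43. 173.] [459.  41. 122.] None
1.22 0.785 [569.  43. 173.] [470.  41. 103.] None
fl -1 [ 0.07053529  0.61929525  0.58794713  1.97228971 -0.5211695   0.70316248
 -0.60519126]
0 0 [661.  43. 288.] [541.  41. 308.] [-0.88  0.27  0.9   1.82 -0.23  1.16 -1.45]
0.6 0.39 [598.  43. 246.] [479.  41. 219.] [-0.75 -0.    0.56  2.32  0.15  0.45 -1.86]
1.22 0.6 [569.  43. 173.] [459.  41. 122.] None
1.22 0.785 [569.  43. 173.] [470.  41. 103.] None
```

```bash
python3 - <<'E'
s=open('h.py').read()
s=s[:s.index("F=np.diag")]+'''F=np.diag([-1.,1,-1]); AL=0.; FL=1
def Rrod(yaw,phi=0): return Ro.from_euler('z',yaw).as_matrix()@Ro.from_euler('y',-phi).as_matrix()
def tool(p,yaw,phi=0,al=None,fl=None):
    """rod origin pose -> tcp pose; grasp at rod origin, tool leaning forward (body towards hook) by al"""
    al=AL if al is None else al; fl=FL if fl is None else fl
    T=Rrod(yaw,phi-al)@(F if fl>0 else np.diag([1.,-1,-1]))
    return np.array(p)+T[:,2]*19, Ro.from_matrix(T).as_rotvec()
ROD=np.array([467,-307.5,60.]); RY=-.015
EYE=np.array([660.,42.6,288.]); HX=697.; CY=-.007
def eye_at(th,eye=None):
    eye=EYE if eye is None else eye
    Rc=Ro.from_euler('z',CY).as_matrix()
    d=Rc.T@(eye-[HX,eye[1],165]); c,s=np.cos(th),np.sin(th)
    return np.array([HX,eye[1],165])+Rc@np.array([c*d[0]-s*d[2],d[1],c*d[2]+s*d[0]])
def rod_at(th,ph,depth=20,eye=None): return eye_at(th,eye)-Rrod(CY,ph)@[120,0,-40+depth]
'''
open('h.py','w').write(s)
E
python3 - <<'E'
from h import *
for al in(0,.2,.35,.5,.65):
  for fl in (1,-1):
    def ok(p,y,ph):
        q=kin.ik(*tool(p,y,ph,al,fl));return '-' if q is None else q.round(1).tolist()
    print(al,fl,'pick',ok(ROD,RY,0),'up',ok(ROD+[0,0,100],RY,0),'hook',ok(rod_at(0,0,-5),CY,0))
    for ph in(.35,.5,.65,.785): print('   ',ph,ok(rod_at(1.22,ph),CY,ph),ok(rod_at(.6,ph/2),CY,ph/2)!='-')
E
```

```text
0 1 pick [0.0, 0.6, 0.6, 2.0, -0.6, 0.7, 2.6] up [-0.2, 0.6, 1.1, 1.9, -0.6, 1.0, 2.7] hook [-0.6, 0.2, 0.5, 1.8, -0.1, 1.2, 1.5]
    0.35 [-0.5, 0.1, 0.3, 2.4, 0.1, 0.3, 1.2] True
    0.5 - True
    0.65 - True
    0.785 - True
0 -1 pick [0.1, 0.6, 0.6, 2.0, -0.5, 0.7, -0.6] up [-0.2, 0.6, 1.0, 1.9, -0.6, 0.9, -0.5] hook [-0.9, 0.2, 0.9, 1.8, -0.2, 1.2, -1.5]
    0.35 [-0.8, 0.1, 0.7, 2.4, -0.0, 0.3, -1.7] True
    0.5 - True
    0.65 - True
    0.785 - True
0.2 1 pick [-0.1, 0.7, 0.7, 1.8, -0.5, 0.9, 2.5] up [-0.2, 0.7, 1.0, 1.8, -0.5, 1.1, 2.5] hook [-0.5, 0.3, 0.5, 1.6, -0.1, 1.4, 1.6]
    0.35 [-0.6, 0.2, 0.4, 2.3, -0.1, 0.6, 1.5] True
    0.5 [-0.5, 0.2, 0.3, 2.4, 0.0, 0.3, 1.3] True
    0.65 - True
    0.785 - True
0.2 -1 pick [-0.2, 0.9, 1.0, 1.9, -0.7, 1.0, -0.5] up [-0.1, 0.6, 0.9, 1.8, -0.4, 1.1, -0.7] hook [-0.8, 0.4, 0.9, 1.7, -0.3, 1.4, -1.4]
    0.35 [-0.9, 0.2, 0.9, 2.3, -0.3, 0.6, -1.5] True
    0.5 [-0.9, 0.2, 0.8, 2.4, -0.3, 0.3, -1.4] True
    0.65 - True
    0.785 - True
0.35 1 pick [-0.0, 0.8, 0.7, 1.7, -0.3, 1.1, 2.3] up [-0.2, 0.7, 0.9, 1.7, -0.3, 1.2, 2.4] ho
[... 1168 characters left out ...]
, 2.3, -0.7, 0.6, -1.1] True
    0.785 [-0.9, 0.4, 0.9, 2.4, -0.8, 0.3, -1.0] True
0.65 1 pick [0.0, 0.9, 0.6, 1.5, -0.1, 1.4, 2.2] up [-0.0, 0.8, 0.7, 1.5, -0.1, 1.5, 2.2] hook -
    0.35 [-0.4, 0.4, 0.3, 2.0, -0.2, 1.1, 1.6] True
    0.5 [-0.5, 0.4, 0.4, 2.1, -0.2, 0.9, 1.6] True
    0.65 [-0.5, 0.3, 0.3, 2.2, -0.2, 0.7, 1.6] True
    0.785 [-0.4, 0.3, 0.3, 2.2, -0.2, 0.5, 1.5] True
0.65 -1 pick [-0.2, 1.1, 0.9, 1.6, -0.4, 1.4, -0.7] up [-0.2, 1.0, 1.1, 1.5, -0.4, 1.6, -0.7] hook -
    0.35 [-0.8, 0.5, 0.8, 2.0, -0.4, 1.1, -1.3] True
    0.5 [-0.8, 0.5, 0.8, 2.1, -0.4, 0.9, -1.3] True
    0.65 [-0.9, 0.5, 0.9, 2.2, -0.6, 0.7, -1.2] True
    0.785 [-1.0, 0.5, 1.0, 2.3, -0.8, 0.6, -1.0] True
```

```bash
sed -i 's/AL=0.; FL=1/AL=.4; FL=-1/' h.py; python3 - <<'E'
from h import *
o=robot.observe()
robot.servo_line([125,470,330],250)
p,r=tool(ROD+[0,0,190],RY); robot.movep(p,r)
grip(.5)
robot.servo_line(tool(ROD+[0,0,60],RY)[0],200)
robot.servo_line(tool(ROD,RY)[0],80)
o=robot.observe();print(o['t'],o['contact_force'].round(1))
save('side','g0.png',(200,220,340,325),4)
grip(0.,30);o=robot.observe();print(o['t'],o['contact_force'].round(1),o['grip_width']*92,o['grip_force'],o['joints'].round(2),o['tcp_pos'].round(1),tool(ROD,RY)[0])
E
```

```text
8.2583 [ 0.2 -0.  -0.6]
8.8667 [-0.4  0.7  1. ] 15.684908089425551 29.997682571411133 [-0.06  0.85  0.73  1.71 -0.35  1.13 -0.8 ] [ 459.7 -307.4   42.6] [ 459.60188386 -307.38901993   42.49984111]
```

View pics/g0.png

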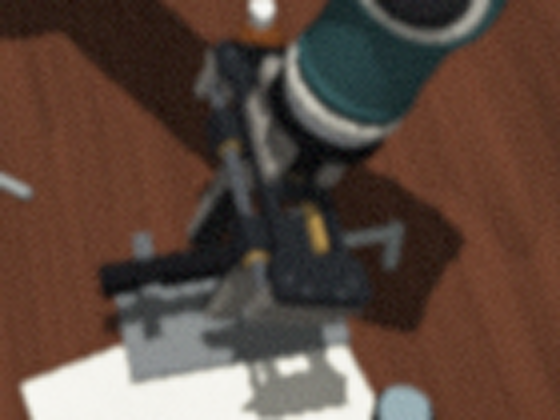

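The picture shows the pads around the handle between the posts, with the hook at (390,235) free. Next: lift, carry over and hover above the eye.

```bash
python3 - <<'E'
from h import *
robot.servo_line(tool(ROD+[0,0,120],RY)[0],150)
robot.hold(.2);o=robot.observe();print('tare',o['contact_force'].round(2),o['wrist_torque'].round(2))
robot.movep(*tool([450,-130,340],CY))
p,r=tool(rod_at(0,0,-25),CY); robot.movep(p,r)
robot.hold(.3);o=robot.observe();print(o['t'],o['tcp_pos'].round(1),p.round(1),o['contact_force'].round(2),o['joints'].round(2))
a=viewer.read_camera('side');b=viewer.read_camera('top')
for cam in('side','top'):
    for n in('hook_tip','rail_mid'):
        for d in viewer.pinpoint(n,cam)[:2]: print(cam,n,round(d['confidence'],2),w(d['at'],cam).round(1))
tip=rod_at(0,0,-25)+Rrod(CY)@[120,0,-40];print('tip exp',tip,px(tip,'side'),px(tip,'top'),'eye',px(EYE,'side'),px(EYE,'top'))
A=cv2.resize(a[85:155,260:340],(400,350),interpolation=cv2.INTER_CUBIC)
B=cv2.resize(b[85:155,165:245],(400,350),interpolation=cv2.INTER_CUBIC)
cv2.imwrite('pics/hv.png',np.hstack([A,B])[:,:,::-1])
E
```

```text
tare [-0.43  0.22 -0.91] [-0.03 -0.29  0.02]
12.0667 [532.4  42.2 335.9] [532.6  43.5 335.5] [-0.16  1.41 -2.61] [-0.68  0.51  0.84  1.5  -0.31  1.7  -1.38]
side hook_tip 0.71 [661.   34.7 310.8]
side hook_tip 0.69 [ 347.5 -198.1    4.5]
side rail_mid 0.75 [658.4  86.4 290.6]
top hook_tip 0.59 [662.3  37.5 283.6]
tip exp [660.   42.6 313. ] [295.62378462 121.2099823 ] [204.90945108 117.20299649] eye [294.82825256 128.39800852] [206.10570442 120.5579383 ]
```

View pics/hv.png

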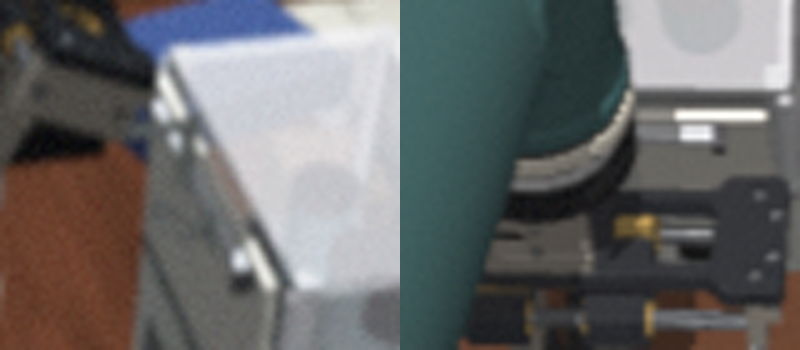

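The side crop shows the hook's upper corner at (178,120), with the ring lost in shadow. I'll enhance the contrast and recheck the settled state.

```bash
python3 - <<'E'
from h import *
o=robot.observe();p,r=tool(rod_at(0,0,-25),CY);print(o['t'],o['tcp_pos'].round(1),p.round(1),o['contact_force'].round(2),(o['tcp_rot']-r).round(3))
a=viewer.read_camera('side')
A=cv2.resize(a[95:150,275:325],(800//2+200,600),interpolation=cv2.INTER_CUBIC)
lab=cv2.cvtColor(A,cv2.COLOR_RGB2LAB);lab[:,:,0]=cv2.createCLAHE(4,(3,3)).apply(lab[:,:,0])
cv2.imwrite('pics/hv2.png',cv2.cvtColor(lab,cv2.COLOR_LAB2BGR))
tip=rod_at(0,0,-25)+Rrod(CY)@[120,0,-40]
s=lambda X:((px(X,'side')-[275,95])*[12,600/55]).round()
print('tip',s(tip),'corner',s(tip+[0,0,40]),'eye',s(EYE))
E
```

```text
12.3667 [532.6  43.5 335.5] [532.6  43.5 335.5] [ 0.41  0.33 -1.76] [ 0. -0. -0.]
tip [247. 286.] corner [263. 155.] eye [238. 364.]
```

View pics/hv2.png

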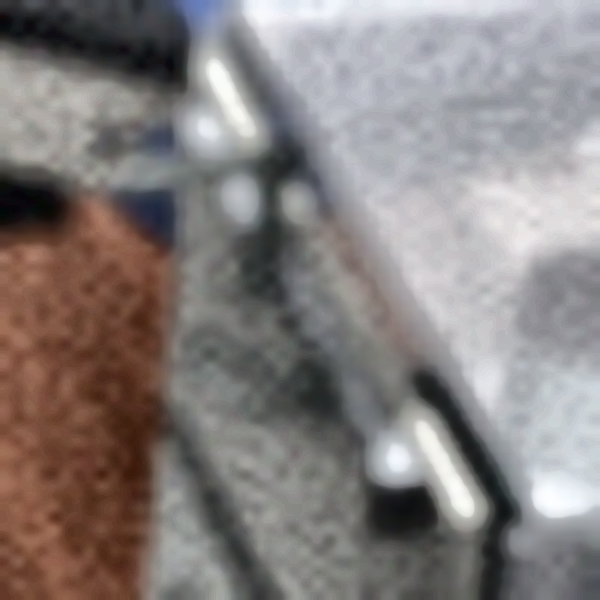

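Shadow hides the ring, so I'll go by touch: descend in small steps watching the force, then probe sideways to confirm the finger is inside the ring.

```bash
cat >> h.py <<'E'
def force(n=6,dt=.02):
    f=[]
    for _ in range(n): robot.hold(dt); f.append(robot.observe()['contact_force'])
    return np.mean(f,0)
def probe(d,step,nmax,thr,f0):
    """step along d until the force opposing d exceeds thr; returns distance"""
    d=np.array(d,float);p0=robot.observe()['tcp_pos']
    for k in range(1,nmax+1):
        robot.servo_line(p0+d*step*k,40)
        f=force()-f0
        if -f@d>thr: return step*k,f
    return None,f
E
python3 - <<'E'
from h import *
f0=force(12);print('f0',f0.round(2))
p,r=tool(rod_at(0,0,-14),CY);robot.servo_line(p,60)
d,f=probe([0,0,-1],3,11,2.5,f0)
print('down',d,f.round(2),robot.observe()['t'])
if d is None:
    c=robot.observe()['tcp_pos']; 
    for v in([0,1,0],[0,-1,0],[1,0,0],[-1,0,0]):
        d,f=probe(v,2,6,1.5 if v[0]>=0 else .7,f0);print(v,d,f.round(2));robot.servo_line(c,40)
    print(robot.observe()['t'])
E
```

```text
f0 [-0.07 -0.13 -0.85]
down None [0.   0.6  0.01] 16.8
[0, 1, 0] 6 [-0.1  -2.26 -0.05]
[0, -1, 0] 8 [-0.24  2.07 -0.18]
[1, 0, 0] 8 [-4.51  0.15  1.59]
[-1, 0, 0] None [0.19 0.21 0.16]
24.1833
```

The finger is inside the ring: side contacts at +6 and −8, back contact at +8. I'll recentre on those and swing the hatch down slowly, watching the force.

```bash
sed -i 's/^EYE=.*/EYE=np.array([662.,41.8,288.]); HX=696.; CY=-.007/' h.py; cat > swing.py <<'E'
from h import *
import sys
t0,t1,n=float(sys.argv[1]),float(sys.argv[2]),int(sys.argv[3]); f0=np.array([-.07,-.13,-.85])
print([kin.ik(*tool(rod_at(t,.6*t/1.22),CY,.6*t/1.22)) is not None for t in(.6,.9,1.1,1.22)])
for th in np.linspace(t0,t1,n):
    ph=.6*th/1.22
    p,r=tool(rod_at(th,ph),CY,ph)
    try: robot.servo_line(p,22,r)
    except robot.IKError as e: print('IK',th);break
    f=np.mean([robot.observe()['contact_force'] for _ in range(3)],0)-f0
    print(round(th,3),f.round(1),round(robot.observe()['t'],1))
    if np.linalg.norm(f)>7: print('STOP');break
E
python3 swing.py 0.02 .5 8
```

```text
[True, True, True, True]
0.02 [ 0.1 -0.3 -0.8] 24.4
0.089 [0.5 1.  0.5] 25.1
0.157 [ 0.1 -0.4 -0.6] 25.7
0.226 [0.3 0.4 0. ] 26.4
0.294 [-2.1 -0.3  0.2] 27.1
0.363 [-1.7 -1.  -0.7] 27.7
0.431 [-1.2 -0.3 -0.9] 28.4
0.5 [-0.8 -0.3 -0.8] 29.1
```

```bash
python3 swing.py .56 1.22 12; python3 - <<'E'
from h import *
a=viewer.read_camera('side')
for d in viewer.pinpoint('rail_mid','side')[:2]: print(d['confidence'],w(d['at'],'side').round(1))
print('exp',eye_at(1.22).round(1), 'eye px',px(eye_at(1.22),'side'),'old', px(EYE,'side'))
cv2.imwrite('pics/open.png',cv2.resize(a[80:230,180:380],(800,600),interpolation=cv2.INTER_CUBIC)[:,:,::-1])
E
```

```text
[True, True, True, True]
0.56 [-1.5 -1.  -1.6] 29.7
0.62 [-1.4 -0.4 -1.9] 30.3
0.68 [-2.4  0.4 -1.1] 30.9
0.74 [-2.4 -0.3 -1.8] 31.5
0.8 [-2.  -0.1 -1.2] 32.2
0.86 [-2.   0.1 -2.1] 32.8
0.92 [-1.9 -0.7 -1.2] 33.4
0.98 [-2.4 -0.  -2.2] 34.0
1.04 [-2.1 -0.5 -1.5] 34.7
1.1 [-3.2 -0.6 -1.7] 35.3
1.16 [-1.6  0.1 -1.4] 36.0
1.22 [ 0.5  0.1 -0.2] 36.6
0.58 [570.7  83.6 173.5]
0.38 [459.3  44.1 122. ]
exp [568.8  42.5 175.3] eye px [263.34837663 161.71278222] old [295.5623159  128.47766926]
```

View pics/open.png

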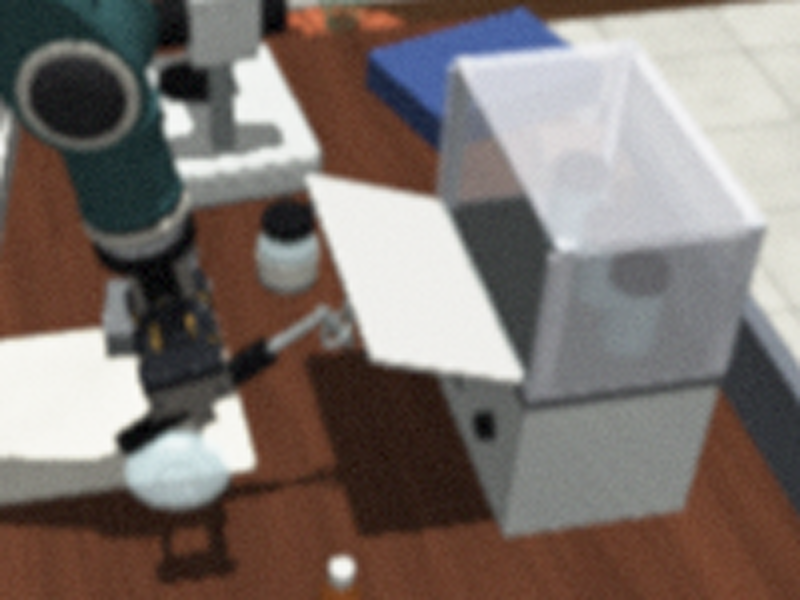

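The hatch is down on its stop with the ring unloaded: the hook is in the ring at (335,320) in the crop and the force is about 0. Now I'll unhook along the finger and clear sideways.

```bash
python3 - <<'E'
from h import *
f0=np.array([-.07,-.13,-.85])
for phe in(.6,.5,.4,.3):
    pts=[(20+(-14-20)*s,.6+(phe-.6)*s) for s in(.25,.5,.75,1)]
    if all(kin.ik(*tool(rod_at(1.22,ph,d),CY,ph)) is not None for d,ph in pts): break
else: raise SystemExit('no ik')
print('phi end',phe)
for d,ph in pts:
    p,r=tool(rod_at(1.22,ph,d),CY,ph);robot.servo_line(p,40,r);print(round(d,1),(force(3)-f0).round(1))
p=rod_at(1.22,ph,-14)
for dp in([-5,-40,15],[-5,-130,25]):
    try: robot.servo_line(tool(p+dp,CY,ph)[0],120)
    except robot.IKError: print('IK',dp)
o=robot.observe();print(o['t'],o['tcp_pos'].round(),o['contact_force'].round(1),o['joints'].round(2))
E
```

```text
phi end 0.6
11.5 [0.1 0.6 0.3]
3.0 [ 0.1 -0.4 -0.2]
-5.5 [-0.   0.4 -0.5]
-14 [ 0.3  0.5 -0.4]
39.775 [438. -86. 158.] [-0.  -0.1 -0.8] [-0.77  0.12  0.99  2.32 -0.26  0.58 -1.17]
```

```bash
python3 - <<'E'
from h import *
robot.movep(*tool(ROD+[0,0,120],RY)); robot.hold(.3)
robot.servo_line(tool(ROD+[0,0,35],RY)[0],120); f0=force(6)
for z in(20,10,4,1,0.3):
    robot.servo_line(tool(ROD+[0,0,z],RY)[0],50);f=force(3)-f0;print(z,f.round(1))
    if np.linalg.norm(f)>8: print('STOP');break
else:
    grip(.5); robot.hold(.2)
    p,r=tool(ROD,RY);T=Ro.from_rotvec(r).as_matrix()
    robot.servo_line(p-T[:,2]*70,100); robot.servo_line(p-T[:,2]*70+[-60,0,120],200)
    a=viewer.read_camera('side');b=viewer.read_camera('top')
    for cam in('side','top'):
        for n in('rod','hook_tip','seat','rail_mid','hinge'):
            for d in viewer.pinpoint(n,cam)[:2]: print(cam,n,round(d['confidence'],2),w(d['at'],cam).round(0))
    cv2.imwrite('pics/end.png',cv2.resize(a,(800,600))[:,:,::-1])
print(robot.observe()['t'],robot.observe()['contact_force'].round(1))
E
```

```text
20 [-0.2 -0.6 -0.5]
10 [ 0.1 -0.3 -0.4]
4 [ 0.3 -0.  -0.1]
1 [-0.2  0.2 -0.4]
0.3 [-0.4 -0.7 -0.4]
side rod 0.67 [ 466. -308.   60.]
side rod 0.49 [ 270. -241.    7.]
side hook_tip 0.93 [ 592. -314.   19.]
side hook_tip 0.56 [ 347. -198.    4.]
side seat 0.7 [ 475. -308.   61.]
side rail_mid 0.58 [570.  80. 177.]
side rail_mid 0.41 [566.  31. 173.]
top rod 0.78 [ 274. -241.    7.]
top rod 0.68 [ 465. -302.   59.]
top hook_tip 0.73 [ 352. -198.   10.]
top seat 0.67 [ 474. -306.   62.]
top rail_mid 0.64 [566.  86. 179.]
top rail_mid 0.39 [452. 270.   1.]
top hinge 0.92 [693.  85. 164.]
46.8167 [ 0.1  0.5 -0.2]
```

View pics/end.png

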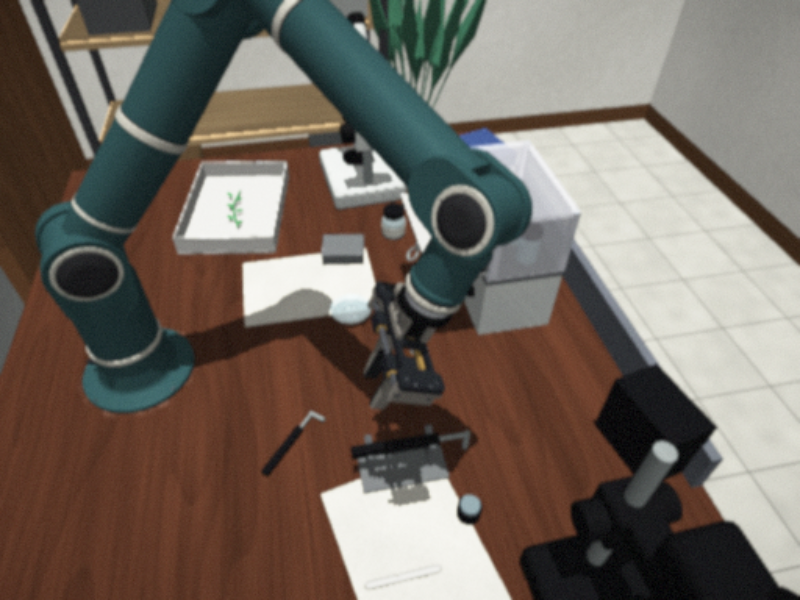

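The rod is back in its cradle (355–470, 440) with the hook end the same way, the hatch is down, and the gripper is clear of everything.

```bash
python3 -c "
from h import *
print(robot.job_done())"
```

```text
the job is handed in; nothing more can be done
None
```

I swung the hatch down to its stop with the hooked rod, laid the rod back in its cradle hook end the same way, and handed the job in at about 47 s; measured contact forces stayed under 5 N.

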